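# Load and start the sloped carton coder

### The arm

A 6-joint arm with a two-finger parallel gripper is mounted at the origin on the work surface. World frame = base frame: x ahead of the robot, y to its left, z up, the work surface at z = 0. Lengths are in mm, angles in degrees, forces in N, time in s.
With the tool pointing down it reaches from about 350 to 850 mm from the base axis. Payload 8.1 kg.
Tool frame: the origin (TCP) lies between the finger pads; the fingertips stand 22 mm ahead of it and the grasp point (between the pads) lies 3 mm ahead of it; z points along the fingers, y is the line along which they close (so a half turn about z gives the same grasp; the last joint's range is limited). The gripper opens to 85 mm and grips with 20 to 120 N. Pads are 22 mm wide; open, the fingers measure 114 mm over their backs; the gripper's body (76 mm by 85 mm) begins 54 mm behind the grasp point. The pads swing forward as they close: fully open they stand 13 mm farther back than shut.
Start: joints at [-80.352, 7.471, 85.268, -0, 87.261, -4.893], TCP at [150.671, -580.779, 253.292] pointing down, gripper open.
Joint ranges: [-169.43, 169.43], [-51.17, 129.36], [1.28, 143.12], [-76.62, 256.62], [0, 156.53], [-152.29, 152.29]. Speed limits (degrees/s): [136.94, 136.94, 159.86, 180, 180, 180].

### API

Orientations are given as [roll, pitch, yaw] about the fixed x, y, z axes, in that order (R = Rz(yaw) Ry(pitch) Rx(roll)).
In Python, from bench import sense, snapshot, calibration, hand_in gives the robot as it stands.
- The arm moves only by the shell command python3 -m crank 'ROWS' [FORCE]. ROWS is JSON, a list of rows, each a list of 5 numbers: the shift along the tool's x, y, z in cm, then the turn about the tool's z in rad, then the finger opening in cm, from 0 to 8.54. A call has 1 to 20 rows; each row is the pose to reach, as a shift and turn from the pose commanded when the call began, along the tool's axes at that moment; what a row does not reach only later rows make up. A row lasts 1/10 s, in which the tool goes at most 50 mm and 8.59 degrees, less where a joint would pass 70% of its speed; a pose out of reach is approached as far as the arm can. A call with a gripper value outside its range is refused whole. The fingers move at their own pace and stop on an object; FORCE is the grip in N (left out, the last holds). Time passes only in rows, so rows that repeat a pose let the fingers close. It gives the time, the measured TCP pose, the force, the opening and the grip force at its end, in the units of the state.
- sense(): the state, without advancing time (a new reading comes with each control period).
- snapshot(name): name is "side" or "top" or "wrist"; returns (picture, depth): 384x512x3 uint8, red, green, blue; 384x512 float32, mm along the optical axis (not along the pixel's ray), 0 where there is no reading.
- calibration(name): a dict with "fovy" (degrees; the focal length in pixels is half the picture's height over the tangent of half this angle, whatever the lens; pixels are square), "cx", "cy" (the principal point, pixels), "k1" (the pictures are not rectified: a ray, as slopes to the right and down, at radius r is drawn at 1 + k1 r^2 times it, then the intrinsics apply), "rvec" (rotation vector, rad) and "tvec" (3), from world to camera coordinates, as OpenCV has them; the wrist camera has in their place "tool_from_camera" (4x4, takes a point from camera to tool coordinates, whose origin is the TCP and whose axes are the flange's). Camera axes: x right, y down, z forward; pixel columns grow to the right and rows downward; lengths in mm; the calibration is good to about 2 mm. A picture is of the moment at which its call begins: read the wrist's pose just before it. calibration takes no time and is no camera call.
- hand_in(): hands the job in; it is judged then, once.
The state is a dict: "time": time; "joint_pos": joint angles; "qd": joint speeds; "joint_efforts": joint torques, N m; "tool_pos": TCP position; "tcp_rot": TCP orientation; "ft_force": force on the tool from outside, world axes, zero at the start; "wrist_torque": the same for the moment, N m; "finger_gap": finger opening in mm; "grip_force": force on a finger pad.
Only numpy, scipy, OpenCV 4.12 (cv2) and the standard library are available. Lean on these libraries where they do the work, as an engineer would, in place of code of your own. Each camera call takes 0.05 s, during which the arm holds its last target. There are 200 camera calls.

### The job

Lay the flat carton from the bench on the coder's sloped bed beside the carton already there, with its white code panel facing up and at the uphill end, square and fully down against the bottom ledge so that it cannot slide off; lower it into place, do not drop it or let it skid down the slope. Set the controller's dial to 3 as well, and when both are done and the carton is let go, press the start button right down and let it come back up. Leave the carton already on the bed and the other things on the bench where they are.

Things in the scene. Friction and masses are not known exactly. Their poses are not given: they have to be found in the camera images.
- carton: The flat kraft carton lying on the bench to the right of the coder: a closed, filled box, 120 long (its x) x 56 wide (its y) x 34 high (its z) mm, about 0.1 to 0.2 kg. Origin at the centre of its underside, z up out of its broad top face; +x points to the end that carries the white code panel.
- carton_panel (a point): Centre of the white code panel (30 x 44 mm) on the top face of that carton, 40 mm from the carton's middle towards +x, 34 mm above its underside.
- bed: The coder's sloped bed: polished steel plate, fixed, 260 mm wide (y), 190 mm long up the slope (x), rising at 25 degrees away from the robot. Origin on the surface at the middle of its bottom edge, where it meets the ledge, 52 mm above the bench; x uphill along the surface, y left along the ledge, z square out of the surface. Slippery: cardboard slides down it by itself to the ledge.
- ledge (a point): Middle of the top edge of the ledge: a straight steel lip along the whole bottom edge of the bed, 5 mm thick (bed x -5 to 0), standing 14 mm above the bed's surface.
- head (a point): Centre of the underside of the print head, which is parked above the left edge of the bed and does not move. In the bed's axes the head takes up x 85 to 200, y 125 to 175, z 34 to 92 mm. Its rail crosses the bed at x 172 to 192, z 68 to 84 mm, with posts at y -118 and +172.
- row_carton: A second carton of the same size, already lying on the left half of the bed against the ledge (its middle 53 to 77 mm left of the bed's middle line, long side uphill); same frame as the carton. The right half of the bed is free. Leave it in place (loose).
- dial (a joint): Setting of the controller's dial, rad, growing clockwise seen from above. It clicks into 0 = setting 1, 0.6 = 2, 1.2 = 3, 1.8 = 4 (end stops just beyond 1 and 4) and springs to the nearer one when let go; turning takes under 0.15 N m. Radial rows of one to four black dots on the plate mark the settings; the white line on the knob points at the row in force.
- dial_grip (a point): On the dial's axis (vertical), 18.5 mm above the controller's top plate, a good height to grip. The knob is a black round fluted knob, 45 mm across from 4.5 to 28.5 mm above the plate, with a 52 mm flange below. Its y and x axes turn with the knob.
- start (a joint): Travel of the start button on the controller, m: 0 = up, 0.006 = fully down; a spring (5 N when fully down) brings it back.
- start_top (a point): Centre of the top of the start button: a round steel cap, 24 mm across, standing 22 mm above the controller's top plate; it is pressed straight down. The button is on the same plate as the dial, 106 mm behind it (away from the robot).
- controller: The controller, a grey box with aluminium top plate, 184 (x) x 114 (y) x 75 (z) mm, fixed on the bench to the left of the coder. Origin at the centre of its underside; the dial stands at x = -48, the button at x = +58 mm, both at y = 0.
- tall_box: A standing kraft box of another product, 50 x 75 x 140 mm high, behind the coder; leave it (loose).
- tape_roll: A roll of brown tape lying flat, 100 mm across, 48 mm high; leave it (loose).
- ink_cartridge: A black ink cartridge, 70 x 26 x 48 mm high, behind the controller; leave it (loose).
There are look-alikes about, which are no part of the job. Leave any blue or red look-alike of the carton alone. What is shaped like the row_carton but black is not meant.

How it is judged (in metres and radians):
On the way, in this order (a step that is already met when the one before it is completed fails the run):
1. the carton lies released against the ledge as asked, and the dial is at 3 (x of carton in the frame of bed between 0.055 and 0.0645 m and y of carton in the frame of bed between -0.112 and 0.112 m and z of carton in the frame of bed between -0.004 and 0.004 m and angle between the x axis of carton and the x axis of bed, either way round below 0.08 rad and angle between the z axis of carton and the z axis of bed, either way round below 0.06 rad and x of carton_panel in the frame of bed above 0.085 m and z of carton_panel in the frame of bed above 0.02 m and linear speed of carton below 0.02 m/s and value of joint dial between 1.06 and 1.34 rad and contact force between carton and the fingers below 0.1 N), for 0.2 s.
2. the start button is pressed right down with carton and dial so (all of step 1 and value of joint start above 0.0045 m), for 0.05 s.
At the end, for the whole second after the job is handed in: Carton released at rest on the bed: lower end within 4 mm of the ledge, flat (4 mm, 0.06 rad), square within 0.08 rad, not over 10 mm past a side edge, panel up and uphill; dial at 1.2 +-0.14; button pressed 4.5 mm after both and up again; the other carton moved under 12 mm (all of step 1 and distance of row_carton from where it was at the start of the episode below 0.012 m and value of joint start below 0.0015 m and linear speed of row_carton below 0.02 m/s); the robot touches nothing.
It fails at once if the carton is dropped or skids: it moves faster than 0.4 m/s while the gripper does not hold it (contact force between carton and the fingers below 0.1 N and linear speed of carton above 0.4 m/s).
It fails at once if the carton already on the bed is pushed out of place (more than 12 mm) (distance of row_carton from where it was at the start of the episode above 0.012 m).
It fails at once if another thing on the bench is moved more than 30 mm (distance of any of tall_box, tape_roll, ink_cartridge from where it was at the start of the episode above 0.03 m).
It also fails if it takes over 61 s, if anything falls off the work surface, if the arm or the gripper's body presses on something with over 40 N, if the wrist force passes 120 N, or if a joint passes its speed limit or range.

## Working session

There is one attempt and no reset: what is moved stays moved. The work goes in short steps, Python scripts to look and compute and a shell command to move; the robot and the scene stay as the last step left them, time stands still between calls to the robot, and variables do not carry over. Pictures are saved under pics/ and viewed, at most 12 in all, crops included, and the job is handed in when it is done.

```bash
mkdir -p pics; ls; python3 - <<'E'
from bench import *
import cv2,numpy as np
s=sense();print({k:s[k] for k in('time','joint_pos','tool_pos','tcp_rot','finger_gap')})
for n in('top','side'):
    p,d=snapshot(n);cv2.imwrite(f'pics/{n}.png',p[:,:,::-1]);np.save(f'pics/{n}_d.npy',d);print(n,calibration(n))
print(calibration('wrist'))
E
```

```text
pics
{'time': 0.0, 'joint_pos': array([-8.03488946e+01,  7.51495311e+00,  8.53310141e+01,  2.28071021e-03,
        8.72606078e+01, -4.89351105e+00]), 'tool_pos': array([ 150.62403448, -580.25459155,  252.22937665]), 'tcp_rot': array([-1.79894008e+02, -1.13608714e-02,  1.45444948e+01]), 'finger_gap': 85.42926683773638}
top {'fovy': 52.11848304691762, 'cx': 258.5131789334206, 'cy': 187.72768466937754, 'k1': -0.12232257892249636, 'rvec': array([ 2.13410143, -2.17405392,  0.16884717]), 'tvec': array([-80.35976837, 559.6591617 , 979.39333857])}
side {'fovy': 47.96069038326084, 'cx': 257.6134846771284, 'cy': 184.40854329919594, 'k1': -0.03143830184184775, 'rvec': array([ 0.28535263, -2.642899  ,  1.49056073]), 'tvec': array([528.91612193, 209.80644392, 965.29126265])}
{'fovy': 61.91485396573002, 'cx': 255.72338603131212, 'cy': 190.42800870677732, 'k1': -0.047385556903882575, 'tool_from_camera': array([[-4.39876774e-04, -9.55080091e-01, -2.96347476e-01,
         7.51441877e+01],
       [ 9.99997830e-01, -1.02359594e-03,  1.81456003e-03,
         3.68188766e-01],
       [-2.03639023e-03, -2.96346034e-01,  9.55078469e-01,
        -1.21193149e+02],
       [ 0.00000000e+00,  0.00000000e+00,  0.00000000e+00,
         1.00000000e+00]])}
```

View pics/top.png

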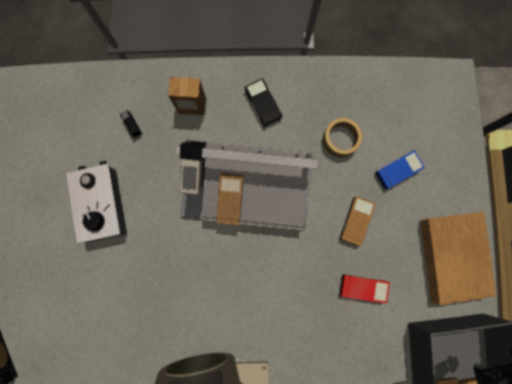

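View pics/side.png

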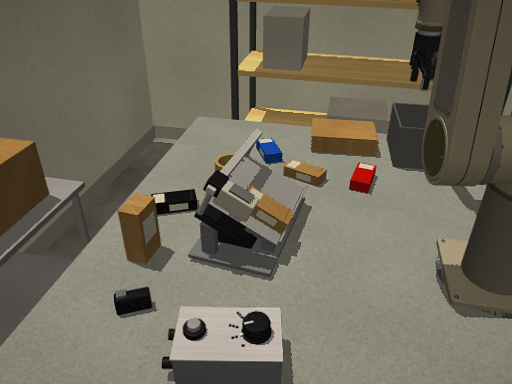

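In the top picture the possible cartons are kraft (358,221), blue (400,170), red (365,289) and black (263,102). The kraft one, to the right of the coder with its white panel at (364,206), fits the description. The row carton is at (230,200), the dial at (93,221) and the button at (88,181). I'll confirm in a crop.

```bash
cat > h.py <<'E'
import numpy as np,cv2
from bench import *
from scipy.spatial.transform import Rotation as R
def intr(c):
    f=192/np.tan(np.radians(c['fovy']/2));return np.array([[f,0,c['cx']],[0,f,c['cy']],[0,0,1.]]),np.array([c['k1'],0,0,0,0.])
def extr(n,s=None):
    c=calibration(n)
    if n!='wrist':
        r=R.from_rotvec(c['rvec']).as_matrix();return r.T,-r.T@c['tvec']
    T=c['tool_from_camera'];rt=R.from_euler('xyz',s['tcp_rot'],degrees=True).as_matrix()
    return rt@T[:3,:3],rt@T[:3,3]+s['tool_pos']
def world(n,uv,z=None,d=None,s=None):
    """pixels -> world, on plane z=.. or by depth"""
    K,D=intr(calibration(n));r,o=extr(n,s)
    uv=np.array(uv,float).reshape(-1,2);xy=cv2.undistortPoints(uv[:,None],K,D)[:,0]
    ray=np.c_[xy,np.ones(len(xy))]@r.T
    t=(z-o[2])/ray[:,2] if z is not None else np.array([d[int(round(v)),int(round(u))] for u,v in uv])
    return o+ray*t[:,None]
def pix(n,P,s=None):
    K,D=intr(calibration(n));r,o=extr(n,s)
    return cv2.projectPoints(((np.atleast_2d(P)-o)@r),np.zeros(3),np.zeros(3),K,D)[0][:,0]
E
python3 - <<'E'
from h import *
p=cv2.imread('pics/top.png');d=np.load('pics/top_d.npy')
a=cv2.resize(p[140:260,170:400],None,fx=3.45,fy=3.45,interpolation=2)[:, :800]
b=cv2.resize(p[155:250,60:130],None,fx=2,fy=2,interpolation=2)
a[-190:,-140:]=b
cv2.imwrite('pics/c1.png',a)
np.set_printoptions(precision=1,suppress=True)
for u in [(358,221),(230,200),(93,221),(88,181),(105,221),(270,215),(270,180),(215,200),(295,180)]: print(u,world('top',u,d=d))
E
```

```text
(358, 221) [[ 466.5 -349.    34.5]]
(230, 200) [[519.5 -20.4 109.9]]
(93, 221) [[473.6 315.6 107.7]]
(88, 181) [[574.3 336.4  98.2]]
(105, 221) [[475.1 296.3  78.6]]
(270, 215) [[ 485.2 -118.1   60.2]]
(270, 180) [[ 567.9 -118.2  101.9]]
(215, 200) [[524.1  19.1  75.2]]
(295, 180) [[ 566.9 -179.6  101.4]]
```

View pics/c1.png

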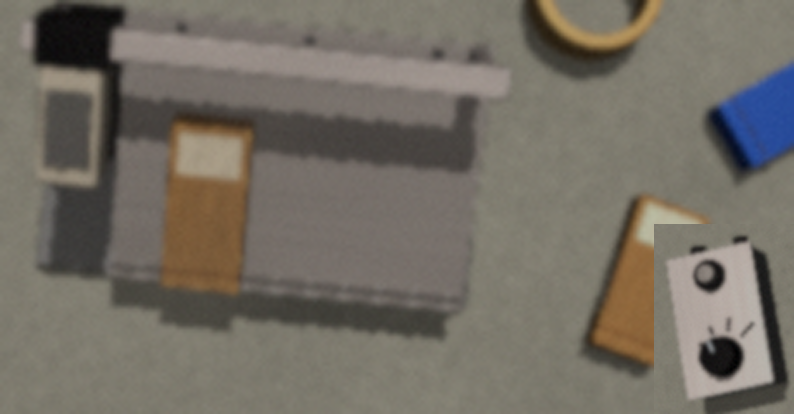

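The crop confirms it: kraft carton, panel at its far end (crop ~(670,220)), and the dial line points up-left. Next I'll fit geometry from the depth.

```bash
cat >> h.py <<'E'
def cloud(n,d,s=None):
    v,u=np.mgrid[:384,:512];uv=np.c_[u.ravel(),v.ravel()].astype(float)
    K,D=intr(calibration(n));r,o=extr(n,s);xy=cv2.undistortPoints(uv[:,None],K,D)[:,0]
    P=o+(np.c_[xy,np.ones(len(xy))]@r.T)*d.ravel()[:,None];P[d.ravel()==0]=np.nan
    return P.reshape(384,512,3)
def rect(P): # minimum rectangle in xy, mm
    (c,wh,a)=cv2.minAreaRect(P[:,:2].astype(np.float32));return np.round(c,1),np.round(wh,1),round(a,1)
np.set_printoptions(precision=1,suppress=True)
E
python3 - <<'E'
from h import *
d=np.load('pics/top_d.npy');P=cloud('top',d)
print('bench',np.nanmedian(P[260:300,250:320,2]))
q=P[190:255,330:385].reshape(-1,3);q=q[(q[:,2]>28)&(q[:,2]<42)];print('carton',rect(q),q.mean(0))
q=P[155:250,60:130].reshape(-1,3);q=q[(q[:,2]>68)&(q[:,2]<80)];print('ctrl',rect(q),np.median(q,0))
q=P[210:232,80:108].reshape(-1,3);q=q[(q[:,2]>98)];print('knob',rect(q),q.mean(0))
q=P[172:192,78:98].reshape(-1,3);q=q[(q[:,2]>90)];print('btn',rect(q),q.mean(0))
q=P[185:218,250:300].reshape(-1,3)
A=np.c_[q[:,:2],np.ones(len(q))];c=np.linalg.lstsq(A,q[:,2],rcond=None)[0]
print('plane',c,'slope',np.degrees(np.arctan(np.hypot(*c[:2]))),'yaw',np.degrees(np.arctan2(c[1],c[0])),'rms',(A@c-q[:,2]).std())
for u in range(252,304,10): print(u,[(v,P[v,u].round(0).tolist()) for v in range(217,231,2)])
# bed side edges row
print([(u,P[205,u].round(0).tolist()) for u in list(range(196,208,3))+list(range(300,312,2))])
q=P[175:226,212:248].reshape(-1,3);h=(q[:,2]-np.c_[q[:,:2],np.ones(len(q))]@c)*np.cos(np.radians(25))
q=q[h>26];print('row',rect(q),q.mean(0),len(q))
E
```

```text
bench 1.0658741957988696
carton (array([ 467.4, -349.8]), array([ 59.2, 121.6]), 68.4) [ 466.6 -349.    35. ]
ctrl (array([522.2, 332.7]), array([183.9, 116. ]), 12.0) [524.6 328.5  76.2]
knob (array([475. , 323.7]), array([42.5, 46.6]), 16.9) [475.1 321.8 104.3]
btn (array([577.5, 342.8]), array([30.5, 33.6]), 45.2) [578.  342.4  96. ]
 ** On entry to DLASCL parameter number  4 had an illegal value
 ** On entry to DLASCL parameter number  4 had an illegal valueTraceback (most recent call last):
  File "<stdin>", line 9, in <module>
    x, resids, rank, s = _umath_linalg.lstsq(a, b, rcond,
                         ~~~~~~~~~~~~~~~~~~~^^^^^^^^^^^^^
                                             signature=signature)
                                             ^^^^^^^^^^^^^^^^^^^^
    raise LinAlgError("SVD did not converge in Linear Least Squares")
numpy.linalg.LinAlgError: SVD did not converge in Linear Least Squares
```

```bash
python3 - <<'E'
from h import *
d=np.load('pics/top_d.npy');P=cloud('top',d)
q=P[185:216,250:300].reshape(-1,3);q=q[~np.isnan(q[:,0])]
A=np.c_[q[:,:2],np.ones(len(q))]
for _ in range(4):
    c=np.linalg.lstsq(A,q[:,2],rcond=None)[0];k=abs(A@c-q[:,2])<4;A,q=A[k],q[k]
print('plane',c,'slope',np.degrees(np.arctan(np.hypot(*c[:2]))),'yaw',np.degrees(np.arctan2(c[1],c[0])),'rms',(A@c-q[:,2]).std(),len(q))
for u in range(252,304,12): print(u,[P[v,u].round(0).tolist() for v in range(218,230,1)])
print([(u,P[205,u].round(0).tolist()) for u in list(range(198,208,3))+list(range(300,312,2))])
q=P[175:226,212:248].reshape(-1,3);h=(q[:,2]-np.c_[q[:,:2],np.ones(len(q))]@c)*np.cos(np.radians(25))
q=q[h>26];print('row',rect(q),q.mean(0),len(q))
# ledge top line endpoints read in crop, on z=64.7
e=world('top',[(203,218.5),(304,227.5)],z=64);print(e,np.degrees(np.arctan2(*(e[0]-e[1])[:2][::1])))
E
```

```text
plane [   0.5   -0.1 -167.7] slope 24.860169649844508 yaw -6.966145798668752 rms 1.6644347206018901 1513
252 [[478.0, -73.0, 61.0], [476.0, -72.0, 56.0], [474.0, -72.0, 55.0], [471.0, -72.0, 56.0], [468.0, -72.0, 61.0], [466.0, -72.0, 63.0], [463.0, -72.0, 65.0], [464.0, -72.0, 1.0], [461.0, -72.0, 2.0], [458.0, -72.0, 1.0], [456.0, -72.0, 1.0], [453.0, -72.0, -2.0]]
264 [[478.0, -103.0, 60.0], [476.0, -103.0, 53.0], [473.0, -103.0, 57.0], [471.0, -103.0, 57.0], [468.0, -103.0, 50.0], [466.0, -103.0, 57.0], [463.0, -102.0, 65.0], [460.0, -102.0, 64.0], [460.0, -104.0, -0.0], [458.0, -104.0, 1.0], [455.0, -104.0, 2.0], [453.0, -104.0, -1.0]]
276 [[478.0, -133.0, 57.0], [475.0, -133.0, 55.0], [473.0, -133.0, 54.0], [470.0, -133.0, 58.0], [468.0, -133.0, 53.0], [465.0, -133.0, 54.0], [462.0, -133.0, 55.0], [459.0, -132.0, 65.0], [457.0, -132.0, 63.0], [454.0, -132.0, 68.0], [455.0, -136.0, -0.0], [452.0, -136.0, -0.0]]
288 [[477.0, -163.0, 61.0], [474.0, -163.0, 60.0], [472.0, -163.0, 62.0], [469.0, -164.0, 55.0], [467.0, -164.0, 52.0], [464.0, -163.0, 55.0], [462.0, -164.0, 53.0], [459.0, -163.0, 55.0], [456.0, -163.0, 62.0], [454.0, -162.0, 66.0], [451.0, -162.0, 64.0], [451.0, -168.0, -0.0]]
300 [[476.0, -193.0, 63.0], [474.0, -194.0, 60.0], [471.0, -194.0, 60.0], [469.0, -194.0, 59.0], [466.0, -194.0, 54.0], [464.0, -194.0, 55.0], [461.0, -194.0, 55.0], [459.0, -194.0, 55.0], [456.0, -194.0, 55.0], [453.0, -193.0, 61.0], [451.0, -192.0, 64.0], [448.0, -192.0, 67.0]]
[(198, [518.0, 69.0, 19.0]), (201, [518.0, 61.0, 21.0]), (204, [513.0, 48.0, 65.0]), (207, [513.0, 40.0, 68.0]), (300, [507.0, -193.0, 77.0]), (302, [507.0, -198.0, 78.0]), (304, [507.0, -203.0, 76.0]), (306, [508.0, -208.0, 73.0]), (308, [514.0, -223.0, 2.0]), (310, [514.0, -229.0, 0.0])]
row (array([520.6, -18.2]), array([ 56.3, 112.1]), 83.1) [520.8 -18.4 110.4] 1115
[[ 479.1   50.6   64. ]
 [ 451.8 -202.6   64. ]] 6.148935641734049
```

```bash
cat >> h.py <<'E'
BY=-6.6;O=np.array([473.5,-75,52]);cb,sb=np.cos(np.radians(25)),np.sin(np.radians(25))
RB=R.from_euler('ZY',[BY,-25],degrees=True).as_matrix()
def bed(x,y,z): return O+RB@np.array([x,y,z],float)
def go(p,yaw=None):
    s=sense();r=R.from_euler('xyz',s['tcp_rot'],degrees=True).as_matrix();y0=s['tcp_rot'][2]
    t=0 if yaw is None else -np.radians(yaw-y0)
    print('from',s['tool_pos'],s['tcp_rot'],'t',s['time'],'shift cm',np.round(r.T@(np.array(p)-s['tool_pos'])/10,2),'turn',np.round(t,3))
E
python3 - <<'E'
from h import *
go([467,-349.5,150],158.4)
print(bed(60,0,0),bed(0,0,0))
E
```

```text
from [ 150.6 -580.3  252.3] [-179.9   -0.    14.5] t 0.1 shift cm [ 36.4 -14.4  10.3] turn -2.511
[527.5 -81.3  77.4] [473.5 -75.   52. ]
```

```bash
python3 -m crank '[[18,-7,0,-1.25,8.5],[18,-7,0,-1.25,8.5],[18,-7,0,-1.25,8.5],[18,-7,0,-1.25,8.5],[18,-7,0,-1.25,8.5],[18,-7,0,-1.25,8.5],[18,-7,0,-1.25,8.5],[18,-7,0,-1.25,8.5],[18,-7,0,-1.25,8.5],[36.4,-14.4,10.3,-2.511,8.5],[36.4,-14.4,10.3,-2.511,8.5],[36.4,-14.4,10.3,-2.511,8.5],[36.4,-14.4,10.3,-2.511,8.5],[36.4,-14.4,10.3,-2.511,8.5],[36.4,-14.4,10.3,-2.511,8.5],[36.4,-14.4,10.3,-2.511,8.5],[36.4,-14.4,10.3,-2.511,8.5],[36.4,-14.4,10.3,-2.511,8.5],[36.4,-14.4,10.3,-2.511,8.5],[36.4,-14.4,10.3,-2.511,8.5]]' 25
python3 - <<'E'
from h import *
s=sense();p,d=snapshot('wrist');cv2.imwrite('pics/w1.png',p[:,:,::-1])
P=cloud('wrist',d,s);q=P.reshape(-1,3);q=q[(q[:,2]>29)&(q[:,2]<42)&(abs(q[:,0]-467)<90)&(abs(q[:,1]+350)<80)]
print(rect(q),np.median(q,0),len(q));go([467,-349.5,30],158.4)
E
```

```text
time: 2.1
tool_pos: [466.7, -349.8, 150.0]
tcp_rot: [180.0, -0.0, 158.3]
ft_force: [0.5, -0.1, -1.2]
finger_gap: 84.9
grip_force: 0.0
(array([ 467.8, -351.5]), array([ 56.2, 120.8]), 68.2) [ 461.5 -349.7   34.8] 10637
from [ 466.7 -349.9  150. ] [180.   -0.  158.3] t 2.15 shift cm [-0.  0. 12.] turn -0.002
```

View pics/w1.png

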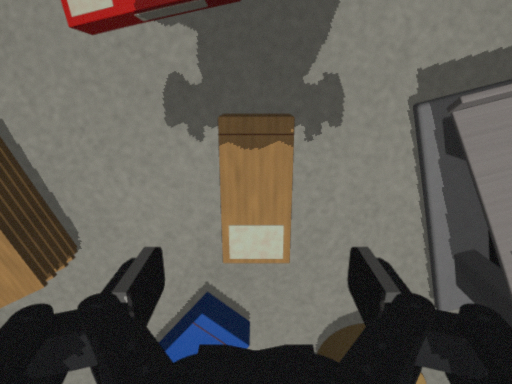

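Carton centred at (257,190), with its panel at (257,242) towards the far end. Descending and gripping.

```bash
python3 -m crank '[[-0.15,-0.1,5,0,8.5],[-0.15,-0.1,9,0,8.5],[-0.15,-0.1,11,0,8.5],[-0.15,-0.1,12,0,8.5],[-0.15,-0.1,12,0,8.5],[-0.15,-0.1,12,0,4.5],[-0.15,-0.1,12,0,4.5],[-0.15,-0.1,12,0,4.5],[-0.15,-0.1,12,0,4.5],[-0.15,-0.1,12,0,4.5],[-0.15,-0.1,12,0,4.5],[-0.15,-0.1,11,0,4.5],[-0.15,-0.1,6,0,4.5],[-0.15,-0.1,0,0,4.5],[-0.15,-0.1,-4,0,4.5],[-0.15,-0.1,-4,0,4.5]]' 25
python3 - <<'E'
from h import *
go(bed(67,-50,0)+[0,0,180],173.4); go(bed(67,-50,58)+[0,0,3],173.4)
E
```

```text
time: 3.75
tool_pos: [471.5, -354.6, 200.9]
tcp_rot: [-179.7, 0.8, 158.4]
ft_force: [1.5, -0.4, -0.3]
finger_gap: 55.7
grip_force: 28.1
from [ 471.5 -354.6  200.9] [-179.7    0.8  158.4] t 3.75 shift cm [ 2.9 22.8 -6.1] turn -0.262
from [ 471.5 -354.6  200.9] [-179.7    0.8  158.4] t 3.75 shift cm [ 5.4 22.2  6.3] turn -0.262
```

```bash
python3 -m crank '[[0,0,0,0,4.5],[0,0,0,0,4.5],[0,0,0,0,4.5]]' ; python3 - <<'E'
from h import *
go(bed(67,-50,0)+[0,0,150],173.4)
E
```

```text
time: 4.05
tool_pos: [466.8, -350.5, 187.9]
tcp_rot: [179.9, -0.2, 158.4]
ft_force: [-0.8, -0.3, -1.5]
finger_gap: 55.5
grip_force: 28.1
from [ 466.8 -350.5  187.9] [179.9  -0.2 158.4] t 4.05 shift cm [ 2.4 22.6 -4.2] turn -0.262
```

```bash
python3 -m crank '[[0,1,-1,0,4.5],[0.3,3,-3,-0.03,4.5],[0.7,6,-4.2,-0.08,4.5],[1.1,9,-4.2,-0.12,4.5],[1.4,12,-4.2,-0.16,4.5],[1.7,15,-4.2,-0.2,4.5],[2,18,-4.2,-0.23,4.5],[2.2,20.5,-4.2,-0.262,4.5],[2.3,22,-4.2,-0.262,4.5],[2.4,22.6,-4.2,-0.262,4.5],[2.4,22.6,-4.2,-0.262,4.5],[2.4,22.6,-4.2,-0.262,4.5],[2.4,22.6,-4.2,-0.262,4.5]]' ; python3 - <<'E'
from h import *
p,d=snapshot('wrist');cv2.imwrite('pics/w2.png',p[:,:,::-1])
go(bed(67,-50,58)+[0,0,3],173.4);go(bed(67,-50,28)+[0,0,3],173.4)
E
```

```text
time: 5.35
tool_pos: [527.6, -132.1, 231.5]
tcp_rot: [179.9, -0.2, 173.4]
ft_force: [-4.9, 2.7, -2.2]
finger_gap: 55.2
grip_force: 28.0
from [ 527.6 -132.1  231.5] [179.9  -0.2 173.4] t 5.4 shift cm [2.4 0.  9.6] turn -0.001
from [ 527.6 -132.1  231.5] [179.9  -0.2 173.4] t 5.4 shift cm [ 1.1  0.  12.3] turn -0.001
```

View pics/w2.png

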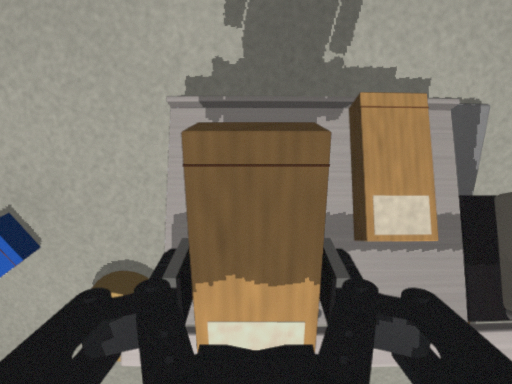

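The held carton (258,215) is square with the bed, the ledge is at v≈102, and the row carton (393,167) is well clear. Lowering.

```bash
python3 -m crank '[[0.5,0,2,0,4.5],[1,0,4,0,4.5],[1.5,0,6,0,4.5],[2,0,8,0,4.5],[2.2,0,9,0,4.5],[2.3,0,9.5,0,4.5],[2.3,0,9.5,0,4.5],[2.3,0,9.5,0,4.5],[2.3,0,9.5,0,4.5]]' 20; python3 - <<'E'
from h import *
s=sense();print(s['ft_force'],'grasp pt in bed',RB.T@(s['tool_pos']-[0,0,3]-O))
E
```

```text
time: 6.3
tool_pos: [506.8, -130.2, 138.5]
tcp_rot: [-180.0, 0.1, 173.4]
ft_force: [-0.6, 0.4, -2.4]
finger_gap: 55.4
grip_force: 28.0
[-0.6  0.4 -2.4] grasp pt in bed [ 71.  -51.   59.1]
```

```bash
python3 -m crank '[[-0.15,0,0.4,0,4.5],[-0.25,0,0.7,0,4.5],[-0.35,0,1.0,0,4.5],[-0.4,0,1.2,0,4.5],[-0.45,0,1.4,0,4.5],[-0.5,0,1.6,0,4.5],[-0.5,0,1.6,0,4.5]]'; python3 - <<'E'
from h import *
s=sense();print(s['ft_force'],'grasp pt in bed',RB.T@(s['tool_pos']-[0,0,3]-O))
E
```

```text
time: 7.0
tool_pos: [510.1, -130.4, 121.1]
tcp_rot: [-180.0, -0.1, 173.4]
ft_force: [-6.5, 0.1, 3.8]
finger_gap: 55.5
grip_force: 30.1
[-6.5  0.1  3.8] grasp pt in bed [ 66.7 -50.8  41.9]
```

```bash
python3 -m crank '[[-0.1,0,0.2,0,4.5],[-0.2,0,0.4,0,4.5],[-0.25,0,0.55,0,4.5],[-0.3,0,0.7,0,4.5],[-0.37,0,0.85,0,4.5],[-0.37,0,0.85,0,4.5]]' 20; python3 - <<'E'
from h import *
s=sense();print(s['ft_force'],'grasp pt in bed',RB.T@(s['tool_pos']-[0,0,3]-O))
p,d=snapshot('side');q=cv2.resize(p[140:290,180:340,::-1],None,fx=4,fy=4,interpolation=2);cv2.imwrite('pics/s2.png',q)
E
```

```text
time: 7.6
tool_pos: [514.0, -130.8, 112.7]
tcp_rot: [-180.0, -0.1, 173.4]
ft_force: [-4.9, 0.4, 3.0]
finger_gap: 55.6
grip_force: 31.4
[-4.9  0.4  3. ] grasp pt in bed [ 66.6 -50.8  32.6]
```

View pics/s2.png

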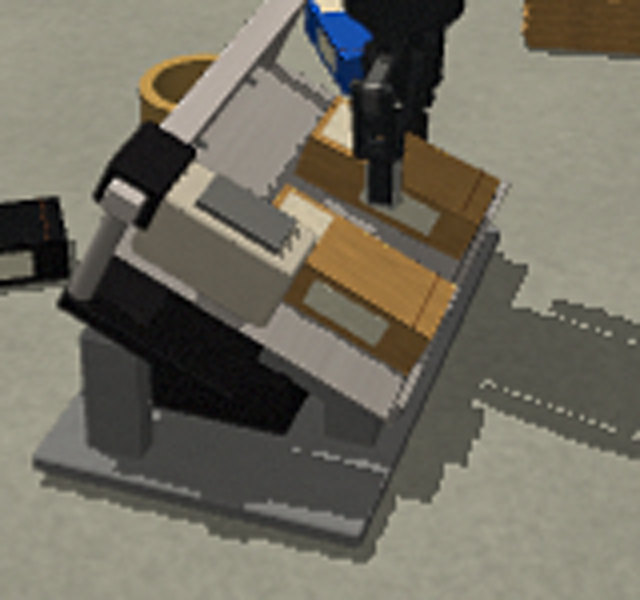

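The carton (400,175) is pivoting in the grip onto the slope, panel uphill (340,125), and its lower end is still a little raised. I'll carry on along the normal.

```bash
python3 -m crank '[[-0.06,0,0.15,0,4.5],[-0.12,0,0.28,0,4.5],[-0.17,0,0.4,0,4.5],[-0.2,0,0.5,0,4.5],[-0.2,0,0.5,0,4.5]]' 20; python3 - <<'E'
from h import *
s=sense();print(s['ft_force'],'grasp pt in bed',RB.T@(s['tool_pos']-[0,0,3]-O))
p,d=snapshot('wrist');P=cloud('wrist',d,s)-O;B=P@RB;cv2.imwrite('pics/w3.png',p[:,:,::-1])
m=(abs(B[...,1]+51)<20)&(B[...,0]>0)&(B[...,0]<125)&(B[...,2]>20)&(B[...,2]<60)
b=B[m];print(len(b),'top slope deg in bed',np.degrees(np.arctan(np.polyfit(b[:,0],b[:,2],1))[0]) if len(b)>50 else '')
for x in range(-10,60,8):
    k=b[(abs(b[:,0]-x)<4)];print(x,len(k),np.median(k[:,2]) if len(k) else '')
m=(abs(B[...,1]-65)<15)&(B[...,2]>20)&(B[...,2]<60);b=B[m]
print('row top',np.polyfit(b[:,0],b[:,2],1),b[:,0].min(),b[:,0].max())
E
```

```text
time: 8.15
tool_pos: [515.7, -131.0, 108.7]
tcp_rot: [-180.0, -0.1, 173.4]
ft_force: [-12.2, 2.6, 13.7]
finger_gap: 55.4
grip_force: 33.5
[-12.2   2.6  13.7] grasp pt in bed [ 66.6 -50.8  28.3]
20652 top slope deg in bed 0.13657692515015107
-10 0 
-2 1 33.88863184364883
6 1485 35.67466200578075
14 1595 35.76763631562097
22 1630 35.71185594963413
30 1685 35.673999306131925
38 1726 35.7393246621054
46 1774 35.699249337824966
54 1793 35.70345605390129
row top [ 0.  35.2] -1.9453318350345281 103.45798983788912
```

Flat to 0.14° and level with the row carton. Relieving pressure and easing it down to the ledge.

```bash
python3 -m crank '[[0.04,0,-0.09,0,4.5],[0.13,0,-0.05,0,4.5],[0.22,0,-0.01,0,4.5],[0.31,0,0.03,0,4.5],[0.4,0,0.08,0,4.5],[0.4,0,0.08,0,4.5]]' 20; python3 - <<'E'
from h import *
s=sense();print(s['ft_force'],'grasp pt in bed',RB.T@(s['tool_pos']-[0,0,3]-O))
p,d=snapshot('wrist');B=(cloud('wrist',d,s)-O)@RB
for y in (-51,65):
    m=(abs(B[...,1]-y)<18)&(B[...,0]>-20)&(B[...,0]<125)&(B[...,2]>30)&(B[...,2]<60);b=B[m]
    print(y,'low end',np.percentile(b[:,0],.2),'fit',np.degrees(np.polyfit(b[:,0],b[:,2],1)[0]),np.median(b[:,2]))
E
```

```text
time: 8.8
tool_pos: [512.9, -130.8, 107.4]
tcp_rot: [-180.0, 0.1, 173.4]
ft_force: [-0.9, -0.5, 6.3]
finger_gap: 55.5
grip_force: 32.3
[-0.9 -0.5  6.3] grasp pt in bed [ 63.4 -50.9  28.3]
-51 low end -0.535829451681777 fit 0.15636779634358178 35.72744020291353
65 low end -1.6588252971310797 fit 0.1692414816207273 35.332987462144516
```

```bash
python3 -m crank '[[0,0,0,0,6.0],[0,0,0,0,6.5],[0,0,0,0,7.2],[0,0,0,0,7.2],[0,0,0,0,7.2],[0,0,-1,0,7.2],[0,0,-3,0,7.2],[0,0,-6,0,7.2],[0,0,-10,0,7.2],[0,0,-13,0,7.2],[0,0,-13,0,7.2],[0,0,-13,0,7.2]]'; python3 - <<'E'
from h import *
s=sense();print(s['ft_force'])
p,d=snapshot('wrist');cv2.imwrite('pics/w4.png',p[:,:,::-1]);B=(cloud('wrist',d,s)-O)@RB
for y in (-51,65):
    m=(abs(B[...,1]-y)<40)&(B[...,0]>-20)&(B[...,0]<135)&(B[...,2]>29)&(B[...,2]<60);b=B[m]
    print(y,'low end',np.percentile(b[:,0],.2),'fit',np.degrees(np.polyfit(b[:,0],b[:,2],1)[0]),np.median(b[:,2]),rect(b))
p,d=snapshot('top');cv2.imwrite('pics/t2.png',cv2.resize(p[150:240,50:320,::-1],None,fx=2.9,fy=2.9,interpolation=2))
go([475.2,323,200],192)
E
```

```text
time: 10.05
tool_pos: [513.2, -130.8, 238.6]
tcp_rot: [-180.0, 0.2, 173.4]
ft_force: [-0.5, 0.4, -0.8]
finger_gap: 71.6
grip_force: 0.0
[-0.5  0.4 -0.8]
-51 low end -1.621028325274224 fit 0.1561909481659563 35.75603345349364 (array([ 58.2, -52.2]), array([ 56.2, 120.1]), 90.0)
65 low end -1.2888404955464172 fit 0.16118808937790807 35.322086705822144 (array([57.8, 60.7]), array([120.1,  57. ]), 0.0)
from [ 511.9 -130.4  236. ] [180.   -0.1 173.4] t 10.15 shift cm [ 8.8 44.6  3.6] turn -0.324
```

View pics/w4.png

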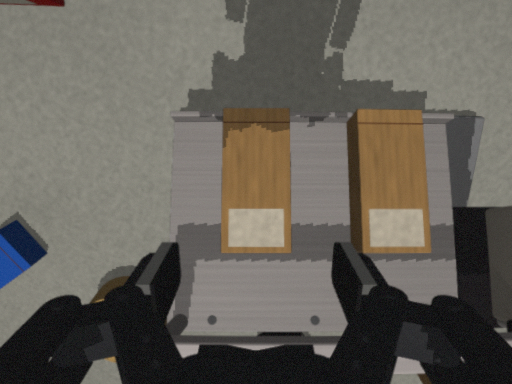

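Carton and row carton both sit against the ledge, square, panels uphill at (256,228) and (396,228). Now to the dial, with one close look.

```bash
python3 -m crank '[[4,2,0,0,8.5],[7,6,0,0,8.5],[8.8,11,0,0,8.5],[8.8,16,0,0,8.5],[8.8,21,0,0,8.5],[8.8,26,0.5,0,8.5],[8.8,31,1,0,8.5],[8.8,36,2,0,8.5],[8.8,40,3,0,8.5],[8.8,43,3.6,0,8.5],[8.8,44.6,3.6,0,8.5],[8.8,44.6,3.6,0,8.5],[8.8,44.6,3.6,0,8.5],[8.8,44.6,3.6,0,8.5]]'; python3 - <<'E'
from h import *
s=sense();p,d=snapshot('wrist');P=cloud('wrist',d,s)
q=P.reshape(-1,3);ok=(abs(q[:,0]-475)<45)&(abs(q[:,1]-323)<45)
k=q[ok&(q[:,2]>99)&(q[:,2]<110)];print('knob',rect(k),np.median(k,0),len(k))
k=q[ok&(q[:,2]>70)&(q[:,2]<82)];print('plate',np.median(k[:,2]))
u=pix('wrist',[475,323,103],s)[0];print(u)
go([475.2,323,105])
x,y=u.astype(int);x0,y0=max(x-100,0),max(y-90,0);cv2.imwrite('pics/w5.png',cv2.resize(p[y0:y0+180,x0:x0+200,::-1],None,fx=3,fy=3,interpolation=2))
E
```

```text
time: 11.55
tool_pos: [476.5, 321.1, 201.2]
tcp_rot: [-180.0, 0.0, 173.3]
ft_force: [0.5, 1.0, 0.7]
finger_gap: 84.7
grip_force: 0.0
knob (array([475.1, 323. ]), array([46.4, 47.1]), 23.8) [473.6 323.1 104.1] 2969
plate 75.70177671344885
[259.5 198.4]
from [476.6 321.2 201.4] [-180.     0.   173.3] t 11.6 shift cm [0.2 0.2 9.6] turn 0
```

View pics/w5.png

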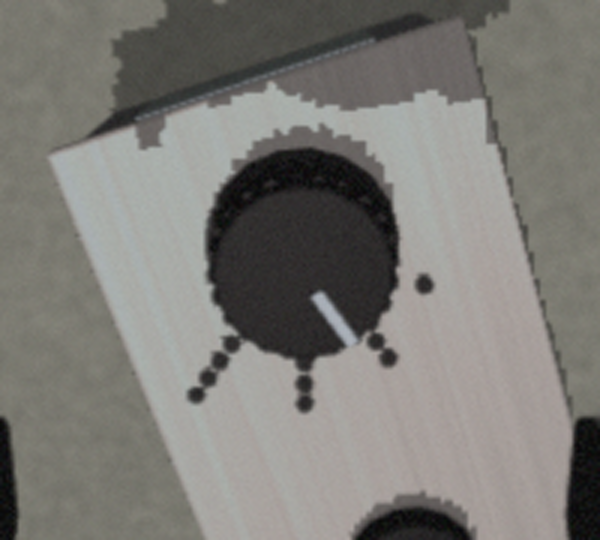

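The white line (335,320) points at the row of two dots, so the dial is at 2; three dots is +0.6 rad clockwise.

```bash
python3 -m crank '[[0.15,0.2,4,0,8.5],[0.15,0.2,8,0,8.5],[0.15,0.2,9.5,0,8.5],[0.15,0.2,9.9,0,8.5],[0.15,0.2,9.9,0,8.5],[0.15,0.2,9.9,0,4],[0.15,0.2,9.9,0,4],[0.15,0.2,9.9,0,4],[0.15,0.2,9.9,0,4],[0.15,0.2,9.9,0,4],[0.15,0.2,9.9,0.12,4],[0.15,0.2,9.9,0.24,4],[0.15,0.2,9.9,0.36,4],[0.15,0.2,9.9,0.48,4],[0.15,0.2,9.9,0.6,4],[0.15,0.2,9.9,0.61,4],[0.15,0.2,9.9,0.61,4],[0.15,0.2,9.9,0.61,4]]' 40
python3 -m crank '[[0,0,0,0,8.5],[0,0,0,0,8.5],[0,0,0,0,8.5],[0,0,0,0,8.5],[0,0,-2,0,8.5],[0,0,-5,0,8.5],[0,0,-9,0,8.5],[0,0,-10,0,8.5],[0,0,-10,0,8.5],[0,0,-10,0,8.5]]'; python3 - <<'E'
from h import *
p,d=snapshot('side')
q=cv2.resize(p[300:384,160:300,::-1],None,fx=4,fy=4,interpolation=2)
s=sense();p,d=snapshot('wrist');P=cloud('wrist',d,s);u=pix('wrist',[475,323,103],s)[0]
x,y=u.astype(int);x0,y0=max(x-90,0),max(y-90,0);w=cv2.resize(p[y0:y0+180,x0:x0+180,::-1],(336,336))
cv2.imwrite('pics/dial2.png',np.hstack([q[:,:450],w]))
q=P.reshape(-1,3);k=q[(q[:,2]>90)&(q[:,2]<105)&(np.hypot(q[:,0]-579,q[:,1]-345)<22)];print('btn wrist',len(k),rect(k) if len(k) else '')
go([579,344.5,150])
E
```

```text
time: 13.4
tool_pos: [475.8, 324.1, 104.1]
tcp_rot: [180.0, 0.1, 138.5]
ft_force: [-2.3, -6.5, 10.8]
finger_gap: 43.5
grip_force: 40.2
time: 14.4
tool_pos: [474.5, 324.5, 200.9]
tcp_rot: [-179.9, -0.0, 138.5]
ft_force: [-0.1, -0.2, -0.6]
finger_gap: 85.1
grip_force: 0.0
btn wrist 13 (array([571.3, 336.5]), array([1.3, 8.9]), 46.6)
from [473.9 324.1 199.7] [-179.8   -0.1  138.5] t 14.5 shift cm [-6.5  8.5  4.9] turn 0
```

View pics/dial2.png

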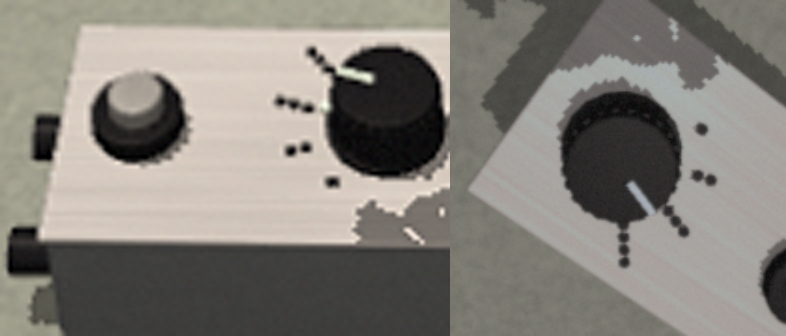

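Dial is at the three-dot row (wrist view, line (640,197) to dots (675,220)). Next the button, with fingers closed.

```bash
python3 -m crank '[[-2,3,1,0,0],[-4,5.5,2.5,0,0],[-6,8,4,0,0],[-6.5,8.5,5,0,0],[-6.5,8.5,6,0,0],[-6.5,8.5,6.5,0,0],[-6.5,8.5,6.8,0,0],[-6.5,8.5,6.8,0,0],[-6.5,8.5,6.8,0,0],[-6.5,8.5,6.8,0,0],[-6.5,8.5,6.8,0,0]]'; python3 - <<'E'
from h import *
s=sense();print(s['ft_force'],s['finger_gap']);p,d=snapshot('side')
cv2.imwrite('pics/btn.png',cv2.resize(p[230:384,140:300,::-1],None,fx=3.5,fy=3.5,interpolation=2));go([578.8,345,114])
E
```

```text
time: 15.6
tool_pos: [580.2, 345.4, 134.9]
tcp_rot: [179.9, 0.0, 138.5]
ft_force: [0.5, 0.6, -0.2]
finger_gap: 0.3
grip_force: 0.0
[ 0.5  0.6 -0.2] 0.252998705816305
from [580.1 345.4 134.7] [179.9   0.  138.5] t 15.65 shift cm [ 0.1 -0.1  2.1] turn 0
```

View pics/btn.png

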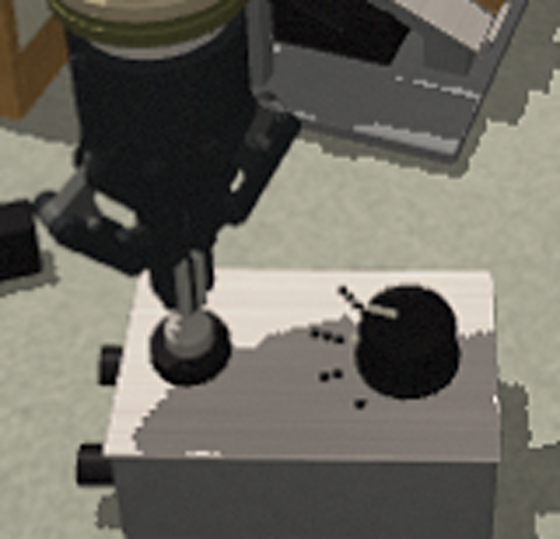

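Fingertips (190,290) are right above the button (190,330). The dial line is parallel to the three-dot row. Pressing.

```bash
python3 -m crank '[[0.1,-0.1,1,0,0],[0.1,-0.1,1.4,0,0],[0.1,-0.1,1.7,0,0],[0.1,-0.1,1.9,0,0],[0.1,-0.1,2.1,0,0],[0.1,-0.1,2.1,0,0],[0.1,-0.1,2.1,0,0]]'
```

```text
time: 16.35
tool_pos: [578.5, 345.1, 113.4]
tcp_rot: [180.0, 0.0, 138.5]
ft_force: [-3.8, -1.6, 4.3]
finger_gap: 0.2
grip_force: 2.3
```

```bash
python3 -m crank '[[0,0,0.1,0,0],[0,0,0.2,0,0],[0,0,0.25,0,0],[0,0,0.25,0,0],[0,0,0.25,0,0]]'
```

```text
time: 16.85
tool_pos: [578.7, 345.3, 112.9]
tcp_rot: [180.0, 0.0, 138.5]
ft_force: [-9.8, -5.6, 18.0]
finger_gap: 0.1
grip_force: 8.6
```

Bottomed out (18 N, hard stop). Retreating and taking a final check.

```bash
python3 -m crank '[[0,0,-1,0,0],[0,0,-3,0,0],[0,0,-6,0,0],[0,0,-10,0,0],[0,0,-12,0,0],[0,0,-12,0,0],[0,0,-12,0,0],[0,0,-12,0,0]]'; python3 - <<'E'
from h import *
p,d=snapshot('side');cv2.imwrite('pics/fin.png',cv2.resize(p[170:384,150:340,::-1],None,fx=2.8,fy=2.8,interpolation=2))
p,d=snapshot('top');B=(cloud('top',d)-O)@RB
for y in (-51,61):
    m=(abs(B[...,1]-y)<40)&(B[...,0]>-20)&(B[...,0]<135)&(B[...,2]>28)&(B[...,2]<50);b=B[m];print(rect(b),np.median(b[:,2]))
E
```

```text
time: 17.65
tool_pos: [577.8, 344.7, 228.3]
tcp_rot: [-179.8, -0.1, 138.5]
ft_force: [-0.3, -0.9, -0.0]
finger_gap: -0.1
grip_force: 0.0
(array([ 58.5, -50.9]), array([121.7,  56.2]), 0.1) 36.087616895285386
(array([59.6, 61.9]), array([ 56.3, 120.6]), 89.7) 35.9796508153853
```

View pics/fin.png

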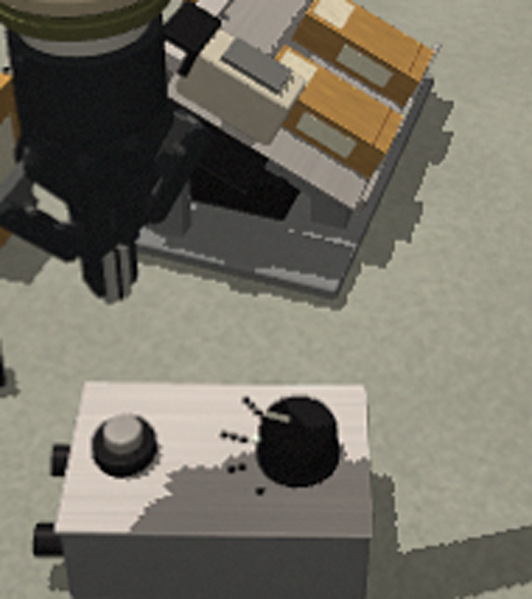

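The button is up again (125,435), the dial is at 3, and both cartons are flat against the ledge. The arm is clear of everything.

```bash
python3 -c "
from bench import *
print(hand_in())"
```

```text
the job is handed in; nothing more can be done
None
```

The carton lies flat and square against the ledge with its panel up and uphill, the dial is at 3, the start button was pressed right down and came back up, and the job was handed in at about 18 s; no verdict came back.

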